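# Straightedge check of a ring-game base board

### The job

The plug in the middle of the plywood ring-game board has crept up. Lay the wooden straightedge lengthwise along the board across the plug and let go, then gently press its plain end and after that its end with the hole, to feel it rock; press down on the middle of the straightedge until the plug is flush with the face, and prove it by pressing the plain end and then the holed end again without any rocking. Never press hard, leave the straightedge lying centred on the board and do not disturb the other things.

Things in the scene. Friction and masses are not known exactly. Their poses are not given: they have to be found in the camera images.
- straightedge: Loose straightedge of brown wood, 100 to 210 g: a flat bar 240 long, 34 wide, 10 thick, with a grip rib (100 long, 16 wide, 20 high, so its top is 30 above the underside) along the middle of its upper face. Origin: centre of the underside. x runs along its length towards the end with the 12 mm hole, z up. Starts lying flat on the table, rib up, to the robot's right.
- plain_end (a point): Point on the straightedge's underside, on its centre line, 85 mm from its middle towards the plain end (35 mm in from that tip). The bar's upper face is 10 mm above it. Press within 45 mm of it to test this end. A test press counts when held at 3 to 18 N for a moment; 40 N between straightedge and board is too hard, and a hard press on an end also sinks the plug.
- hole_end (a point): The same, 85 mm from the middle towards the end with the hole (12 mm across, centred 20 mm farther out). Pressing down either end of the straightedge as it see-saws on the proud plug lifts the other end; tilting by under 0.018 rad (1 degree) at a press on either end counts as not rocking.
- board: Base board fixed to the table on a turquoise sheet: brown plinth under a pale plywood top 110 (x) by 200 (y, its long way). Origin: middle of the underside, at table height, on the plug's axis; z up. The flat face is 30 to 42 mm above the table, differing each time. In its centre an upright wooden plug, 24 mm across, flat-topped, stands 3 to 12 mm proud; friction fit: sinks above about 8 N, no spring.
- ring_a: Loose pale wooden ring 68 mm across, 11 high, beyond the board; leave it alone. Origin: centre of its underside.
- ring_b: Loose pale wooden ring 58 mm across, 9 high, beyond the board; leave it alone. Origin: centre of its underside.
- ring_c: Loose pale wooden ring 68 mm across, 11 high, on the robot's side of the board; leave it alone. Origin: centre of its underside.
- ring_d: Loose pale wooden ring 58 mm across, 9 high, at the left; leave it alone. Origin: centre of its underside.
- ring_post: Wooden post on a round foot 90 mm across with two rings on it, 114 high, at the far side; leave it alone. Origin: centre of its underside.
- beaker: Lidded drinking beaker with straw, 70 mm across, 170 high, far left; leave it alone. Origin: centre of its underside.
- mug: White mug, 76 mm across, 85 high, far right; leave it alone. Origin: centre of its underside.
Things that resemble listed ones, but are neither listed nor needed, are in the scene too. There is more than one size of the straightedge; the job needs the smallest.

How it is judged:
On the way, in this order (a step that is already met when the one before it is completed fails the run):
1. the straightedge lies lengthwise along the board across the plug, let go (horizontal distance between straightedge and board below 0.025 m and angle between the x axis of straightedge and the y axis of board, either way round below 0.2 rad and contact force between straightedge and board above 0.3 N and contact force between the fingers and straightedge below 0.1 N and linear speed of straightedge below 0.02 m/s), for 0.2 s.
2. its plain end is gently pressed down (held under 18 N) and it tilts: it rocks (horizontal distance between straightedge and board below 0.025 m and angle between the x axis of straightedge and the y axis of board, either way round below 0.2 rad and contact force between straightedge and board above 0.3 N and contact force between the fingers and straightedge between 2 and 18 N and horizontal distance between the grasp point and plain_end below 0.045 m and angle between straightedge's own z axis and vertical above 0.024 rad), for 0.2 s.
3. its holed end is gently pressed down (held under 18 N) and it tilts the other way (horizontal distance between straightedge and board below 0.025 m and angle between the x axis of straightedge and the y axis of board, either way round below 0.2 rad and contact force between straightedge and board above 0.3 N and contact force between the fingers and straightedge between 2 and 18 N and horizontal distance between the grasp point and hole_end below 0.045 m and angle between straightedge's own z axis and vertical above 0.024 rad), for 0.2 s.
4. its middle is pressed down, level (horizontal distance between straightedge and board below 0.025 m and angle between the x axis of straightedge and the y axis of board, either way round below 0.2 rad and contact force between straightedge and board above 0.3 N and contact force between the fingers and straightedge between 6 and 40 N and horizontal distance between the grasp point and straightedge below 0.035 m and angle between straightedge's own z axis and vertical below 0.05 rad), for 0.2 s.
5. the plain end is gently pressed again and nothing rocks (plug flush within about 1.6 mm) (horizontal distance between straightedge and board below 0.025 m and angle between the x axis of straightedge and the y axis of board, either way round below 0.2 rad and contact force between straightedge and board above 0.3 N and contact force between the fingers and straightedge between 2 and 18 N and horizontal distance between the grasp point and plain_end below 0.045 m and angle between straightedge's own z axis and vertical below 0.018 rad), for 0.2 s.
6. the holed end is gently pressed again and nothing rocks (horizontal distance between straightedge and board below 0.025 m and angle between the x axis of straightedge and the y axis of board, either way round below 0.2 rad and contact force between straightedge and board above 0.3 N and contact force between the fingers and straightedge between 2 and 18 N and horizontal distance between the grasp point and hole_end below 0.045 m and angle between straightedge's own z axis and vertical below 0.018 rad), for 0.2 s.
At the end, for the whole second after the job is handed in: the straightedge rests flat and still on the board (rib up, within 0.018 rad of level), its middle within 25 mm of the board's middle and its length within 0.2 rad of the board's long way, let go; that the plug is flush has been proved by the last two presses (horizontal distance between straightedge and board below 0.025 m and angle between the x axis of straightedge and the y axis of board, either way round below 0.2 rad and contact force between straightedge and board above 0.3 N and contact force between the fingers and straightedge below 0.1 N and linear speed of straightedge below 0.01 m/s and angle between straightedge's own z axis and vertical below 0.018 rad); the robot touches nothing.
It fails at once if the straightedge is pressed on the board with 40 N or more (contact force between straightedge and board above 40 N).
It fails at once if another thing on the table is shifted by more than 20 mm (distance of any of ring_a, ring_b, ring_c, ring_d, ring_post, beaker, mug from where it was at the start of the episode above 0.02 m).
It also fails if it takes over 64 s, if anything falls off the work surface, if the arm or the gripper's body presses on something with over 40 N, if the wrist force passes 120 N, or if a joint passes its speed limit or range.

### The arm

A 7-joint arm with a two-finger parallel gripper is mounted at the origin on the work surface. World frame = base frame: x ahead of the robot, y to its left, z up, the work surface at z = 0. Lengths are in m, angles in rad, forces in N, time in s.
With the tool pointing down it reaches from about 0.425 to 0.925 m from the base axis. Payload 6.8 kg.
Tool frame: the origin (TCP) lies at the very end of the fingers, on their centre line; the grasp point (between the pads) lies 19 mm behind it; z points along the fingers, x is the direction in which the jaws open and shut, and the axes are right-handed (so a half turn about z gives the same grasp; the last joint's range is limited). The gripper opens to 85 mm and grips with 20 to 120 N. Pads are 22 mm wide; open, the fingers measure 114 mm over their backs; the gripper's body (76 mm by 85 mm) begins 54 mm behind the grasp point. The pads swing forward as they close: fully open they stand 13 mm farther back than shut.
Start: joints at [1.089, 0.477, 0.022, 1.555, -0.011, 1.109, -0.083], TCP at [0.246, -0.628, 0.231] pointing down, gripper open.
Joint ranges: [-2.96, 2.96], [-0.34, 2.1], [-1.41, 1.46], [0.24, 2.44], [-1.37, 4.51], [0.17, 1.92], [-2.96, 2.96]. Speed limits (rad/s): [2.39, 2.39, 3.14, 3.14, 3.14, 3.14, 3.14].

### API

Orientations are given as a unit quaternion [w, x, y, z].
In Python, from plant import manip, jaws, viewer gives the robot as it stands. Calls block until the motion is done:
- manip.move_ptp(position, orientation): joint-space move of the TCP to a pose.
- manip.movel(position, v=0.15, rotation=None): straight line of the TCP; rotation=None keeps the orientation; v is the mean speed in m/s.
- manip.move_j(angles): joint-space move.
- jaws.gripper_to(opening, effort=None): finger opening in m; effort is the grip in N (None keeps the last); returns when the fingers have stopped.
- manip.sleep(seconds).
- manip.inverse_kinematics(position, orientation): joint angles nearest the present ones, or None.
- manip.state(): the state.
- viewer.snapshot(name): name is "side" or "top"; returns a dict with "frame" (384x512x3 uint8, red, green, blue), "mtx" (3x3 intrinsics, pixels), "k1" (the pictures are not rectified: a ray, as slopes to the right and down, at radius r is drawn at 1 + k1 r^2 times it, then the intrinsics apply), "rvec" (rotation vector, rad) and "tvec" (3), from world to camera coordinates, as OpenCV has them. Camera axes: x right, y down, z forward; pixel columns grow to the right and rows downward; lengths in m; the calibration is good to about 2 mm. A picture is of the moment at which its call begins. There is no depth.
A pose or a line that the arm cannot do raises manip.IKError and nothing moves.
- manip.sign_off(): hands the job in, once; it reports no verdict.
The state is a dict: "time_s": time; "joint_pos": joint angles; "joint_velocities": joint speeds; "effort": joint torques, N m; "tcp_pos": TCP position; "eef_rot": TCP orientation; "wrist_force": force on the tool from outside, world axes, zero at the start; "wrist_torque": the same for the moment, N m; "opening": finger opening in m.
Only numpy, scipy, OpenCV 4.12 (cv2) and the standard library are available. Lean on these libraries where they do the work, as an engineer would, in place of code of your own. Each camera call takes 0.05 s, during which the arm holds its last target. There are 200 camera calls.

## Working session

There is one attempt and no reset: what is moved stays moved. The work goes in short steps, each a Python script; the robot and the scene stay as the last script left them, time stands still between calls to the robot, and variables do not carry over. Pictures are saved under pics/ and viewed, about 8 in all and at most 12, crops included, and the job is handed in when it is done.

```bash
mkdir -p pics; ls
cat > h.py <<'E'
import numpy as np, cv2
from plant import manip, jaws, viewer
def snap(n,f):
    s=viewer.snapshot(n); cv2.imwrite(f'pics/{f}.png',s['frame'][:,:,::-1])
    np.savez(f'pics/{f}.npz',**{k:np.array(v) for k,v in s.items()}); return s
def ray(f,uv):
    s=np.load(f'pics/{f}.npz'); K=s['mtx']; R=cv2.Rodrigues(s['rvec'].astype(float))[0]
    d=np.linalg.solve(K,[uv[0],uv[1],1.])[:2]; u=d.copy()
    for _ in range(30): u=d/(1+float(s['k1'])*(u@u))
    return -R.T@s['tvec'].ravel(), R.T@np.r_[u,1]
def atz(f,uv,z):
    c,d=ray(f,uv); return c+d*(z-c[2])/d[2]
def tri(f1,a,f2,b):
    c1,d1=ray(f1,a); c2,d2=ray(f2,b)
    t=np.linalg.lstsq(np.c_[d1,-d2],c2-c1,rcond=None)[0]
    p,q=c1+t[0]*d1,c2+t[1]*d2; return (p+q)/2,np.linalg.norm(p-q)
def proj(f,P):
    s=np.load(f'pics/{f}.npz'); R=cv2.Rodrigues(s['rvec'].astype(float))[0]
    X=R@np.array(P)+s['tvec'].ravel(); u=X[:2]/X[2]; u=u*(1+float(s['k1'])*(u@u))
    return (s['mtx']@np.r_[u,1])[:2]
def crop(f,x0,y0,x1,y1,k,o):
    im=cv2.imread(f'pics/{f}.png')[y0:y1,x0:x1]; cv2.imwrite(f'pics/{o}.png',cv2.resize(im,None,fx=k,fy=k,interpolation=cv2.INTER_CUBIC))
E
python3 - <<'E'
from h import *
snap('top','t0'); s=snap('side','s0')
a=cv2.imread('pics/t0.png');b=cv2.imread('pics/s0.png')
for f in('t0','s0'):
    print(ray(f,(256,192)))
print({k:np.round(v,3) for k,v in manip.state().items()})
E
```

```text
pics
(array([0.23842895, 0.02133694, 1.3712375 ]), array([ 0.17211385, -0.00595792, -0.98511807]))
(array([0.46540877, 0.92454713, 0.76198939]), array([ 0.05361309, -0.77876855, -0.62514587]))
{'time_s': np.float64(0.1), 'joint_pos': array([ 1.089,  0.478,  0.022,  1.556, -0.012,  1.109, -0.083]), 'joint_velocities': array([ 0.001, -0.003, -0.002, -0.001, -0.001,  0.001, -0.   ]), 'effort': array([ 4.0000e-03, -5.9776e+01,  1.6130e+00, -2.8196e+01,  1.3000e-02,
        5.0000e-03, -0.0000e+00]), 'tcp_pos': array([ 0.246, -0.628,  0.23 ]), 'eef_rot': array([-0.   ,  0.826, -0.563, -0.001]), 'wrist_force': array([-0.055,  0.803, -0.282]), 'wrist_torque': array([ 0.033,  0.01 , -0.011]), 'opening': np.float64(0.085)}
```

View pics/t0.png

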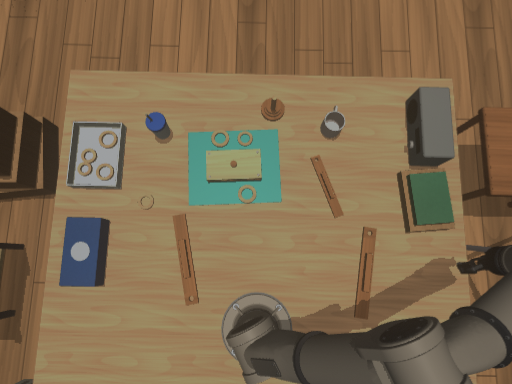

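View pics/s0.png

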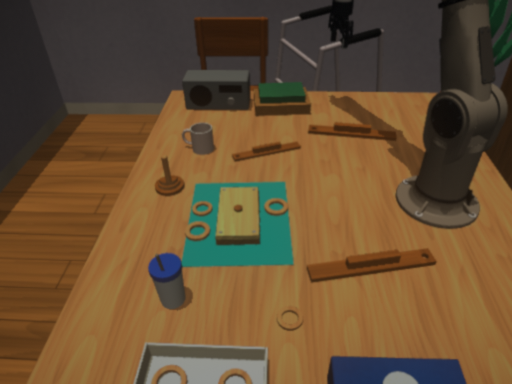

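The top view shows three straightedges. The smallest runs from about (315,157) to (338,215), right of the board, whose centre is at about (234,164). I'll enlarge both views.

Run:
```python
from h import *
crop('t0',190,120,350,225,5,'t0c'); crop('s0',180,130,310,255,4.8,'s0c')
```

```text
(no output)
```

View pics/t0c.png

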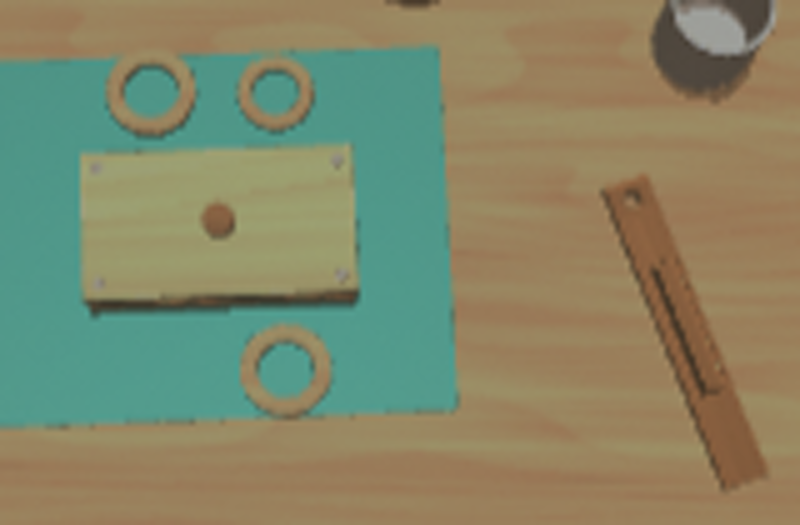

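View pics/s0c.png

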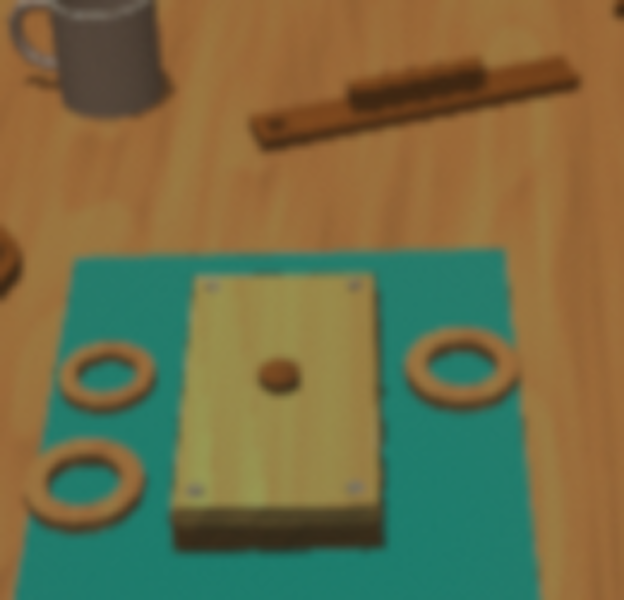

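Run:
```python
from h import *
np.set_printoptions(precision=4,suppress=True)
T=lambda u,v:((u+.5)/5-.5+190,(v+.5)/5-.5+120)
S=lambda u,v:((u+.5)/4.8-.5+180,(v+.5)/4.8-.5+130)
# matching corners: far-left(+x,+y), far-right, near-right, near-left in world
bt=[(81,153),(350,145),(357,291),(84,300)]; bs=[(173,508),(193,275),(374,274),(381,508)]
for a,b in zip(bt,bs): print('corner',*tri('t0',T(*a),'s0',S(*b)))
print('plug',*tri('t0',T(218,218),'s0',S(279,371)))
for z in(.03,.036,.042):
    c=np.array([atz('t0',T(*a),z) for a in bt]); print(z,c.mean(0),np.linalg.norm(c-np.roll(c,-1,0),axis=1))
    c=np.array([atz('s0',S(*a),z) for a in bs]); print('  s',c.mean(0),np.linalg.norm(c-np.roll(c,-1,0),axis=1))
c=np.array([atz('t0',T(*a),.01) for a in[(602,189),(648,176),(768,476),(727,491)]])
print(c,c.mean(0),np.linalg.norm(c-np.roll(c,-1,0),axis=1)); d=c[:2].mean(0)-c[2:].mean(0); print('yaw',np.arctan2(d[1],d[0]))
print('hole',atz('t0',T(632,198),.01),*tri('t0',T(632,198),'s0',S(276,123)))
```

```text
corner [0.6218 0.2002 0.0367] 0.0018881288532008149
corner [0.6336 0.0034 0.0389] 0.0015629332487772003
corner [ 0.5243 -0.0038  0.0368] 0.00040836218766518895
corner [0.5122 0.1936 0.0339] 0.002762432961858626
plug [0.5735 0.0979 0.0454] 0.00078029190420849
0.03 [0.575  0.0986 0.03  ] [0.1981 0.1101 0.1982 0.1106]
  s [0.5737 0.0908 0.03  ] [0.2026 0.1115 0.2031 0.1113]
0.036 [0.5735 0.0983 0.036 ] [0.1972 0.1096 0.1973 0.1101]
  s [0.5728 0.0976 0.036 ] [0.201  0.1106 0.2015 0.1104]
0.042 [0.572  0.0979 0.042 ] [0.1963 0.1091 0.1964 0.1096]
  s [0.5719 0.1045 0.042 ] [0.1993 0.1097 0.1998 0.1095]
[[ 0.6116 -0.1854  0.01  ]
 [ 0.6224 -0.2199  0.01  ]
 [ 0.3994 -0.3047  0.01  ]
 [ 0.3878 -0.2747  0.01  ]] [ 0.5053 -0.2462  0.01  ] [0.0361 0.2386 0.0321 0.2409]
yaw 0.3715157773393947
hole [ 0.6052 -0.2078  0.01  ] [ 0.6045 -0.2076  0.0105] 0.0010142338028065463
```

Measurements agree with the given sizes:
- **Board:** centre (0.573, 0.098), long axis at 1.631 rad, face about 0.037 m.
- **Plug:** top about 0.045 m, so roughly 8 mm proud.
- **Bar:** centre (0.505, -0.246), yaw 0.372 rad. The hole position confirms both.

Next I'll grasp the rib.

```bash
cat >> h.py <<'E'
def q(a): return [0,np.cos(a/2),np.sin(a/2),0]
def fz(n=3):
    r=[]
    for _ in range(n): manip.sleep(.01); r.append(manip.state()['wrist_force'])
    return np.mean(r,0)
def st(m=''):
    s=manip.state(); print(m,'t',round(s['time_s'],2),'tcp',np.round(s['tcp_pos'],4),'F',np.round(s['wrist_force'],2),'M',np.round(s['wrist_torque'],2),'op',round(float(s['opening']),4))
E
python3 - <<'E'
from h import *
a=0.3715-np.pi/2
manip.move_ptp([.505,-.246,.13],q(a)); st('above')
manip.movel([.505,-.246,.0125],v=.12); st('down')
jaws.gripper_to(0.0,30); st('closed')
manip.movel([.505,-.246,.16],v=.12); manip.sleep(.2); st('up')
snap('top','t1'); snap('side','s1'); crop('s1',170,40,370,190,4,'s1c')
E
```

```text
above t 1.82 tcp [ 0.5047 -0.2476  0.1302] F [-0.86  0.07  0.37] M [-0.03 -0.01  0.  ] op 0.085
down t 2.96 tcp [ 0.5056 -0.2462  0.0132] F [-0.63  0.36  1.03] M [-0.01 -0.01 -0.02] op 0.0852
closed t 3.59 tcp [ 0.5053 -0.2462  0.0128] F [-0.04 -0.47  2.69] M [-0.07  0.04 -0.04] op 0.0154
up t 5.17 tcp [ 0.5047 -0.2459  0.1594] F [ 0.71  0.32 -1.77] M [-0.02  0.01 -0.05] op 0.0153
```

View pics/s1c.png

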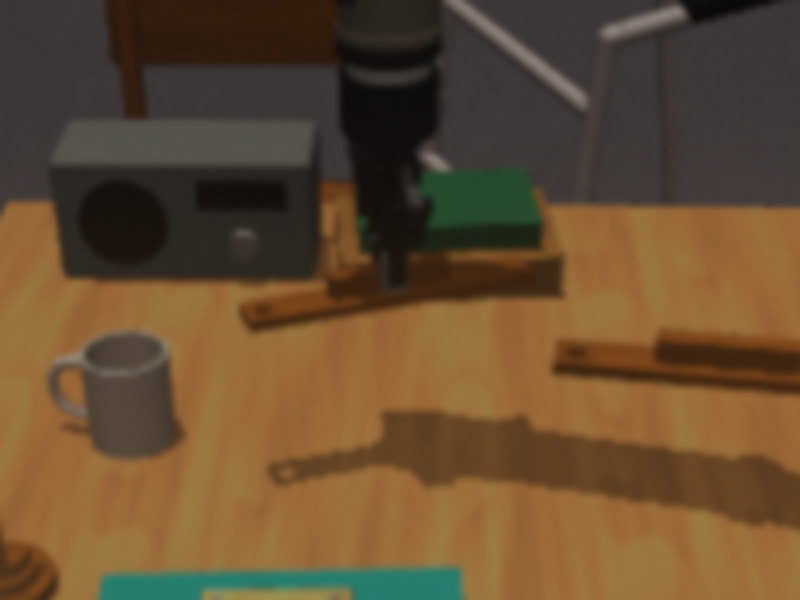

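The bar is held level by its rib, with the hole end to the left at crop (262,310). The opening is 15.3 mm and the weight about 1.8 N. Next is placing it.

Run:
```python
from h import *
a=0.0605; x,y=.573,.098
manip.move_ptp([x,y,.16],q(a)); st('over')
manip.movel([x,y,.066],v=.12); manip.sleep(.3); f0=fz(8)[2]; st('near')
z=.066
while z>.0545:
    z-=.0007; manip.movel([x,y,z],v=.02); f=fz(4)[2]; print(round(z,4),round(f-f0,2),end='; ')
    if f-f0>1.3: break
st('contact'); jaws.gripper_to(.05); manip.sleep(.2); st('open')
manip.movel([x,y,.13],v=.15); st('up')
```

```text
over t 6.59 tcp [0.5732 0.0956 0.1597] F [ 0.96 -0.93 -1.59] M [-0.01 -0.03  0.  ] op 0.0154
near t 7.89 tcp [0.5732 0.098  0.0664] F [ 0.95 -0.33 -2.26] M [-0.04  0.03  0.02] op 0.0154
0.0653 -0.38; 0.0646 -0.17; 0.0639 -0.38; 0.0632 -0.14; 0.0625 -0.13; 0.0618 -0.04; 0.0611 0.09; 0.0604 -0.28; 0.0597 -0.28; 0.059 -0.22; 0.0583 0.21; 0.0576 6.44; contact t 11.29 tcp [0.5731 0.098  0.058 ] F [-1.55 -1.02  5.51] M [-0.09  0.43  0.01] op 0.0151
open t 11.92 tcp [0.573  0.098  0.0576] F [-0.56  0.18 -0.25] M [ 0.    0.   -0.01] op 0.0501
up t 12.55 tcp [0.5726 0.0977 0.1295] F [-0.21 -0.23 -0.21] M [ 0.02 -0.   -0.02] op 0.0499
```

Run:
```python
from h import *
jaws.gripper_to(0.0,30)
manip.movel([.573+.06*.088,.098-.998*.088,.13],v=.2); st()
snap('top','t2'); snap('side','s2')
a=cv2.imread('pics/t2.png')[120:225,170:300]; b=cv2.imread('pics/s2.png')[150:255,180:310]
cv2.imwrite('pics/c2.png',cv2.resize(np.hstack([a,b]),None,fx=3,fy=3,interpolation=cv2.INTER_CUBIC))
```

```text
t 13.68 tcp [0.5783 0.011  0.1301] F [-0.44  1.29 -0.29] M [0.03 0.04 0.  ] op 0.0001
```

View pics/c2.png

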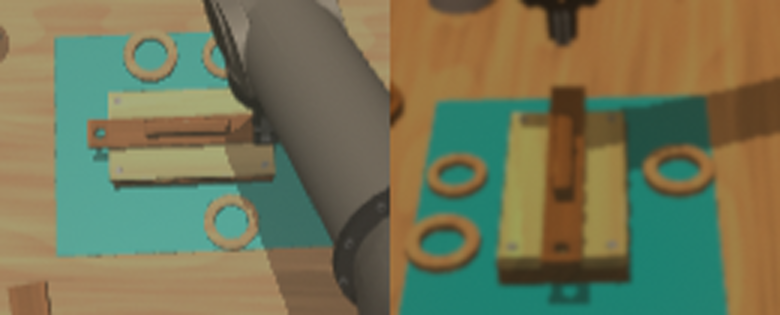

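```bash
cat >> h.py <<'E'
C=np.array([.573,.098]); U=np.array([-.0605,.998])
def press(d,z0,z1,lo,hold=.4,step=.0004,zc=None):
    """press at d along bar; fast to z0, then steps until force>=lo or z1"""
    x,y=C+d*U; manip.movel([x,y,z0],v=.1) ; manip.sleep(.15)
    f0=fz(8)[2]; z=z0; f=0
    while z>z1:
        z-=.001 if zc and z>zc else step
        manip.movel([x,y,z],v=.02); f=fz(4)[2]-f0; print(round(z,4),round(f,2),end='; ')
        if f>=lo: break
    for _ in range(int(hold/.1)): manip.sleep(.06); print('hold',round(fz(4)[2]-f0,2),end=' ')
    st()
    return z
E
python3 - <<'E'
from h import *
h=atz('t2',((97+.5)/3-.5+170,(133+.5)/3-.5+120),.055)[:2]; print('hole',h,'exp',C+.105*U)
press(-.088,.058,.045,4.5,zc=.0495)
snap('side','s3')
x,y=C-.088*U; manip.movel([x,y,.075],v=.1)
crop('s3',200,150,300,260,5,'s3c')
E
```

```text
hole [0.56600688 0.20906086] exp [0.5666475 0.20279  ]
0.057 0.23; 0.056 0.46; 0.055 0.79; 0.054 0.21; 0.053 0.09; 0.052 0.03; 0.051 0.2; 0.05 -0.07; 0.049 3.44; 0.0486 6.77; hold 7.09 hold 6.99 hold 7.31 hold 6.77  t 18.06 tcp [0.5786 0.0102 0.0491] F [-1.56 -1.13  7.2 ] M [-0.1   0.31  0.02] op 0.0
```

View pics/s3c.png

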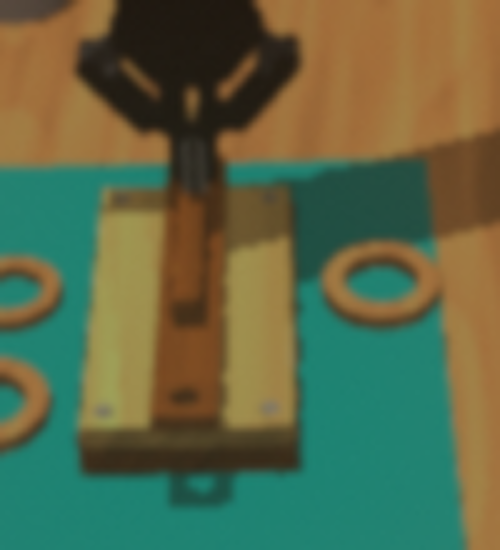

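The plain end rocked: the fingertip went about 6 mm below the level height before the stop, a tilt of about 0.07 rad, held at 7 N. The holed end at crop (185,397) is raised. Now I'll press the holed end, then the middle.

Run:
```python
from h import *
x,y=C-.088*U; manip.movel([x,y,.095],v=.15)
x,y=C+.088*U; manip.movel([x,y,.095],v=.2)
press(.088,.058,.045,4.5,zc=.0495)
manip.movel([x,y,.095],v=.15)
manip.movel([*C,.095],v=.2); st('mid')
```

```text
0.057 -0.4; 0.056 -0.29; 0.055 -0.44; 0.054 0.08; 0.053 -0.3; 0.052 -0.47; 0.051 0.01; 0.05 -0.02; 0.049 0.2; 0.0486 3.76; 0.0482 7.12; hold 7.34 hold 7.43 hold 7.55 hold 7.53  t 24.06 tcp [0.568  0.1859 0.0488] F [-1.5  -0.06  7.99] M [-0.23  0.2  -0.05] op -0.0001
mid t 25.11 tcp [0.5725 0.0985 0.0944] F [-0.03 -0.11 -0.49] M [ 0.05  0.03 -0.01] op 0.0
```

Run:
```python
from h import *
press(0,.0775,.062,20,hold=.4,step=.0005,zc=.0685)
x,y=C; manip.movel([x,y,.095],v=.15); st()
```

```text
0.0765 -0.15; 0.0755 0.03; 0.0745 3.08; 0.0735 5.1; 0.0725 5.1; 0.0715 4.74; 0.0705 4.65; 0.0695 5.05; 0.0685 4.72; 0.068 4.97; 0.0675 5.29; 0.067 7.83; 0.0665 11.91; 0.066 16.63; 0.0655 20.88; hold 20.45 hold 20.6 hold 20.82 hold 20.69  t 30.27 tcp [0.5732 0.0981 0.0675] F [-6.18 -2.37 20.56] M [-0.52  1.47 -0.02] op 0.0003
 t 30.62 tcp [0.5734 0.098  0.0952] F [-0.54  0.63  0.47] M [ 0.01 -0.01  0.01] op 0.0003
```

The plug sank about 7.5 mm at roughly 5 N, then hit a stiff stop at 20 N, so it should be flush. Next I'll press both ends again.

Run:
```python
from h import *
for d in(-.085,.085):
    x,y=C+d*U; manip.movel([x,y,.095],v=.2)
    press(d,.051,.043,5)
    if d<0: snap('side','s4')
    manip.movel([x,y,.095],v=.15)
x,y=C+.085*U; manip.movel([x,y,.2],v=.2); manip.sleep(.1); st('up')
```

```text
0.0506 -0.1; 0.0502 -0.51; 0.0498 0.39; 0.0494 -0.07; 0.049 -0.16; 0.0486 -0.11; 0.0482 0.03; 0.0478 -0.5; 0.0474 3.33; 0.047 7.11; hold 6.99 hold 6.82 hold 6.43 hold 7.13  t 35.2 tcp [0.5782 0.0132 0.0476] F [-1.25  0.33  6.79] M [-0.11  0.47  0.02] op 0.0001
0.0506 0.06; 0.0502 -0.37; 0.0498 -0.38; 0.0494 -0.36; 0.049 -0.34; 0.0486 0.37; 0.0482 -0.31; 0.0478 0.21; 0.0474 2.65; 0.047 6.61; hold 6.84 hold 6.62 hold 6.28 hold 6.58  t 40.73 tcp [0.5679 0.1829 0.0476] F [-1.75 -1.34  6.5 ] M [-0.29  0.43  0.01] op -0.0001
up t 41.97 tcp [0.5667 0.1821 0.1978] F [-0.42 -0.98  0.41] M [-0.04  0.    0.02] op 0.0
```

Both ends stop stiffly at the same height, 47.6 mm, so nothing rocks. I'll clear the arm and take a last look.

Run:
```python
from h import *
manip.movel([.5,-.1,.25],v=.25); manip.move_ptp([.35,-.5,.25],q(-1.2)); manip.sleep(.2); st()
snap('top','t5'); snap('side','s5')
a=cv2.imread('pics/t5.png')[100:220,140:290]; b=cv2.imread('pics/s5.png')[150:270,160:310]
cv2.imwrite('pics/c5.png',cv2.resize(np.hstack([a,b]),None,fx=2.6,fy=2.6,interpolation=cv2.INTER_CUBIC))
d=cv2.absdiff(cv2.imread('pics/t0.png'),cv2.imread('pics/t5.png')).max(2)
print('changed px left/far of board:',(d[75:215,60:185]>40).sum(),(d[90:148,185:290]>40).sum(),(d[185:205,230:262]>40).sum())
```

```text
t 45.08 tcp [ 0.3511 -0.499   0.2501] F [ 0.55 -1.06  0.52] M [-0.02  0.05 -0.01] op -0.0002
changed px left/far of board: 0 0 0
```

View pics/c5.png

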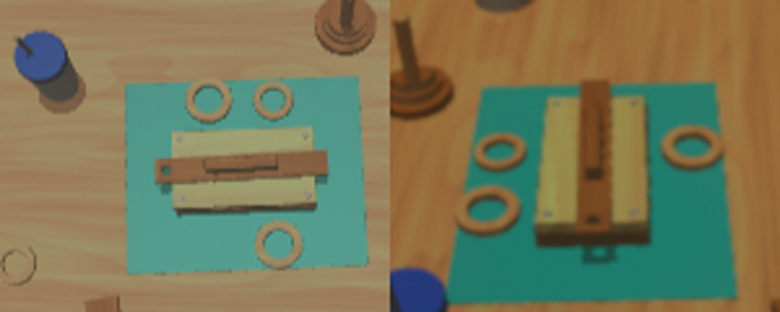

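The bar lies flat along the board. In the crop its tips are at about x=156 and 328, so its middle is at 242, against 243.5 for the board. The rings, post and beaker haven't moved.

```bash
python3 -c "
from h import *
manip.sign_off(); st()"
```

```text
the job is handed in; nothing more can be done
the job is handed in; nothing more can be done
```

The plug is flush and the job is handed in at about 45 s of the 64 s limit; sign-off reports no verdict.

- **Rocking felt:** I laid the smallest straightedge lengthwise across the plug, which stood about 8 mm proud, and let go. Pressing the plain end and then the holed end at about 7 N each rocked it by roughly 0.07 rad.
- **Plug pressed in:** Pressing the middle sank the plug about 7.5 mm until it hit a firm stop at about 21 N. It moved at about 5 N, less than the stated 8 N, but the firm stop and the level end presses both point to flush.
- **Proof:** Pressing both ends again at about 7 N gave a stiff stop at the same height, 47.6 mm, with no rocking.
- **Final look:** The straightedge lies flat, rib up, within a few millimetres of the board's centre. The three rings by the board, the ring at the left, the post and the beaker look unmoved in the top picture. I did not compare the mug, but the robot never went near it.

One mild disagreement: after placing, the hole measured about 6 mm farther out than expected. That is close to what one camera pixel resolves and well inside the 25 mm tolerance, and the final picture did not show it.

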